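# Seat the keyed taper plug in the calibration source

### The job

Close the infrared calibration source: pick up the large steel taper plug (the one with the bar grip and two lugs) and nest it in the tapered mouth on top of the round black source. Its lugs will ride on the rim at first: press gently and turn the plug until they drop into the rim's two notches, so that it sits centred, level and fully home, then let go. Never press or force it hard (stop turning once it has dropped), and leave the other things on the bench where they are.

Things in the scene. Friction and masses are not known exactly. Their poses are not given: they have to be found in the camera images.
- plug_mid (a point): Centre (34 mm up) of the large steel taper plug, 68 mm tall, about 0.28 kg, standing on its small end. From below: a cone of radius 20 mm (height 0) to 37 mm (height 26), a flange of radius 38 mm (26 to 32), a bar grip (32 to 68). z is its axis, upward. Half a turn about z gives the same plug. The smaller cap with a round knob and no lugs is not wanted.
- plug_grip (a point): Centre of the plug's black bar grip, on its axis 50 mm above its underside: the bar is 50 mm long along the plug's x, 14 mm thick along its y and 36 mm tall.
- plug_lugs (a point): On the plug's axis, level with the undersides of its two lugs (24 mm above its underside). The lugs stick out of the flange along the plug's +x and -x to radius 52 mm and are 10 mm wide.
- source: The calibration source, fixed to the bench: a round black housing of radius 78 mm on a 190 x 170 mm base plate, its round top 81 mm above the bench, with a grey control box on its -x side. Origin at the centre of its underside, z up; its yaw is that of the control box.
- seat_mouth (a point): Centre of the source's mouth, on the axis, level with the top of the aluminium rim of its tapered seat (funnel to match the plug's cone); 96 mm above the bench when nobody presses; it sinks with the seat. With the lugs on the rim the plug's centre is 10 mm above this point and the cone has some 3 mm of side play; with the lugs in the notches and the cone home, about 5 mm.
- notch_ring (a point): Fixed point on the axis at the unpressed height of the rim (radius 41 to 56 mm). The rim has two opposite notches for the lugs, 17 mm wide, 9.5 mm deep. Their line can be seen but is NOT measured (this orientation is the housing's): it lies up to 0.55 rad either way from the source's x axis, different each time, and stays put when a plug is turned on it with gentle pressure.
- carrier (a joint): How far the sprung seat is pressed down, in m: 0 up, 0.009 at its hard stop. It carries the plug's weight without sinking, starts to sink at about 2 N more, then gives 1 mm per newton, and comes back up when let go.
- small_cap: The smaller steel taper cap (radius 26 mm, 50 mm tall, round knob), to be left alone; origin at the centre of its underside.
- lens_ring: A loose black ring, radius 30 mm, 14 mm tall, to be left alone; origin under its centre.
- mouse: A computer mouse 100 x 58 x 29 mm, to be left alone; origin under its centre.
- driver: A screwdriver lying on the bench, to be left alone.
- imager: A pistol-grip thermal imager 175 mm tall standing on its foot, to be left alone; origin under its foot.
- tin: A cardboard box 90 x 60 x 35 mm, to be left alone; origin under its centre.
- pot: A grey cup, radius 36 mm, 90 mm tall, to be left alone; origin under its centre.
Not all that is in view belongs to the job. Leave any brown, turquoise or yellow look-alike of the part that bears plug_mid alone.

How it is judged:
By the outcome, as a careful person would: the job done as asked, in the order asked, and still so for the second after the job is handed in, with the robot touching nothing.
It also fails if it takes over 70 s, if anything falls off the work surface, if the arm or the gripper's body presses on something with over 40 N, if the wrist force passes 120 N, or if a joint passes its speed limit or range.

### The arm

A 7-joint arm with a two-finger parallel gripper is mounted at the origin on the work surface. World frame = base frame: x ahead of the robot, y to its left, z up, the work surface at z = 0. Lengths are in m, angles in rad, forces in N, time in s.
With the tool pointing down it reaches from about 0.4 to 0.875 m from the base axis. Payload 19.3 kg.
Tool frame: the origin (TCP) lies midway between the tips of the shut fingers; the grasp point (between the pads) lies 19 mm behind it (bot.tcp_to_grasp is the distance from the TCP to the grasp point, in m); z points along the fingers, y is the direction in which the jaws open and shut (so a half turn about z gives the same grasp; the last joint's range is limited). The gripper opens to 85 mm and grips with 20 to 120 N. Pads are 22 mm wide; open, the fingers measure 114 mm over their backs; the gripper's body (76 mm by 85 mm) begins 54 mm behind the grasp point. The pads swing forward as they close: fully open they stand 13 mm farther back than shut.
Start: joints at [1.038, 0.521, -0.036, 1.599, 0.021, 1.021, -0.113], TCP at [0.279, -0.559, 0.2] pointing down, gripper open.
Joint ranges: [-2.91, 2.91], [-0.3, 2.13], [-1.5, 1.42], [0.17, 2.43], [-1.26, 4.41], [0.16, 1.93], [-2.52, 2.52]. Speed limits (rad/s): [1.89, 1.89, 2.39, 2.39, 3.01, 3.01, 3.01].

### API

Orientations are given as [roll, pitch, yaw] about the fixed x, y, z axes, in that order (R = Rz(yaw) Ry(pitch) Rx(roll)).
In Python, from workcell import bot gives the robot as it stands. The module is installed in compiled form; this text tells all that it offers.
- The arm moves only by the tool drive_tool, never from a script. Its argument "series" is a list of rows, each a list of 5 numbers: the opening in per cent of the stroke, from 0 (shut) to 100 (fully open), then the shift along the world's x, y, z in m, then the turn about the world's z in rad. A call has 1 to 12 rows; each row shifts and turns the pose as measured when the row begins; what a row does not reach is not made up. A row lasts 1/10 s, in which the tool goes at most 50 mm and 8.59 degrees, less where a joint would pass 70% of its speed; a pose out of reach is approached as far as the arm can. A call with a gripper value outside its range is refused whole. The fingers move at their own pace and stop on an object; "newtons" is the grip in N (left out, the last holds). Time passes only in rows, so rows that do not move let the fingers close. It gives the time, the measured TCP pose, the force and the opening at its end, in the units of the state.
- bot.observe(): the state, without advancing time (a new reading comes with each control period).
- bot.grab_frame(name): name is "scene" or "top" or "wrist"; returns the picture (420x560x3 uint8, red, green, blue); there is no depth.
- bot.camera_info(name): a dict with "fx", "fy", "cx", "cy" (pixels), "cam_to_world" (4x4, takes a point from camera to world coordinates). Camera axes: x right, y down, z forward; pixel columns grow to the right and rows downward; lengths in m; the calibration is good to about 2 mm. A picture is of the moment at which its call begins: read the wrist's pose just before it. camera_info takes no time and is no camera call; for the wrist camera it gives the pose at the moment of the call.
- bot.job_done(): hands the job in, once; it reports no verdict.
Trained networks look in the newest picture that a camera, given by its name, has taken for a name from the list of things; names that differ only in an ending like _2 or _b are one class to them, and where a whole thing is asked for, a point or a joint stands for the part that bears it (a point fixed in the world has none). Each returns a list of dicts, best first, with "conf" (0 to 1); they miss things now and then, are a little off and sometimes report something else, mostly with a low value. They report only what shows in the picture. A call takes as long as a camera call. They do not tell look-alikes from the thing itself.
- bot.masks_of(camera, target): "mask" (420x560 bool, what is visible of it) and "point" ([column, row] in pixels, amid what is visible of it).
The state is a dict: "clock": time; "qpos": joint angles; "qd": joint speeds; "joint_efforts": joint torques, N m; "position": TCP position; "tool_rot": TCP orientation; "force": force on the tool from outside, world axes, zero at the start; "moment": the same for the moment, N m; "grip_width": finger opening in m.
Only numpy, scipy, OpenCV 4.12 (cv2) and the standard library are available. Lean on these libraries where they do the work, as an engineer would, in place of code of your own. Each camera call takes 0.05 s, during which the arm holds its last target.

## Working session

There is one attempt and no reset: what is moved stays moved. The work goes in short steps, Python scripts to look and compute and a tool call to move; the robot and the scene stay as the last step left them, time stands still between calls to the robot, and variables do not carry over. Pictures are saved under pics/ and viewed, and the job is handed in when it is done.

Besides the shell and the picture viewer there is one more tool, called after ">>>" as name([rows], argument=value, ...), one row to a line, values as JSON. drive_tool: Moves the arm, as the interface text tells. Its arguments: {"type":"object","properties":{"series":{"type":"array","items":{"type":"array","items":{"type":"number"}}},"newtons":{"type":"number"}},"required":["series"]}

```bash
mkdir -p pics; ls; cat > h.py <<'E'
from workcell import bot
import numpy as np, cv2
def save(n,im): cv2.imwrite('pics/'+n+'.png',cv2.cvtColor(im,cv2.COLOR_RGB2BGR))
def ray(ci,u,v,z):
    T=np.array(ci['cam_to_world']);d=T[:3,:3]@np.array([(u-ci['cx'])/ci['fx'],(v-ci['cy'])/ci['fy'],1]);o=T[:3,3]
    return o+d*(z-o[2])/d[2]
def proj(ci,p):
    T=np.linalg.inv(np.array(ci['cam_to_world']));q=T[:3,:3]@np.array(p)+T[:3,3]
    return np.array([ci['fx']*q[0]/q[2]+ci['cx'],ci['fy']*q[1]/q[2]+ci['cy']])
E
python3 - <<'E'
from h import *
s=bot.observe();print({k:(np.round(v,3).tolist() if not isinstance(v,dict) else v) for k,v in s.items()}, bot.tcp_to_grasp)
for c in ['scene','top']:
    save(c+'0',bot.grab_frame(c)); ci=bot.camera_info(c);print(c,ci['fx'],ci['cx'],ci['cy'],np.round(ci['cam_to_world'],3).tolist())
    for t in ['plug_mid','source']:
        for m in bot.masks_of(c,t): print(c,t,round(m['conf'],2),np.round(m['point']),m['mask'].sum())
E
```

```text
pics
{'clock': 0.0, 'qpos': [1.038, 0.522, -0.036, 1.6, 0.021, 1.021, -0.113], 'qd': [0.001, 0.001, -0.0, -0.0, 0.001, 0.0, -0.002], 'joint_efforts': [-0.0, -92.708, 1.98, -36.992, 0.018, 0.008, -0.0], 'position': [0.279, -0.559, 0.199], 'tool_rot': [-3.14, 0.0, 0.463], 'force': [-0.449, -0.105, -0.182], 'moment': [0.045, -0.006, -0.029], 'grip_width': 0.085} 0.0187
scene 538.0941926960809 284.2581151125102 210.74636452635136 [[0.633, 0.567, -0.527, 1.313], [0.774, -0.477, 0.417, -0.581], [-0.014, -0.672, -0.741, 1.14], [0.0, 0.0, 0.0, 1.0]]
scene plug_mid 0.81 [158. 263.] 663
scene plug_mid 0.8 [216. 244.] 636
scene plug_mid 0.64 [265. 227.] 545
scene plug_mid 0.57 [170. 215.] 536
scene source 0.72 [344. 198.] 3736
top 446.599689811298 284.5306895295959 209.13860152772716 [[-0.019, -0.997, 0.068, 0.464], [-1.0, 0.019, -0.003, -0.015], [0.002, -0.068, -0.998, 1.481], [0.0, 0.0, 0.0, 1.0]]
top plug_mid 0.81 [288. 218.] 477
top plug_mid 0.8 [331. 232.] 501
top plug_mid 0.66 [374. 237.] 454
top plug_mid 0.59 [341. 284.] 474
top source 0.79 [214. 206.] 3060
```

View pics/scene0.png

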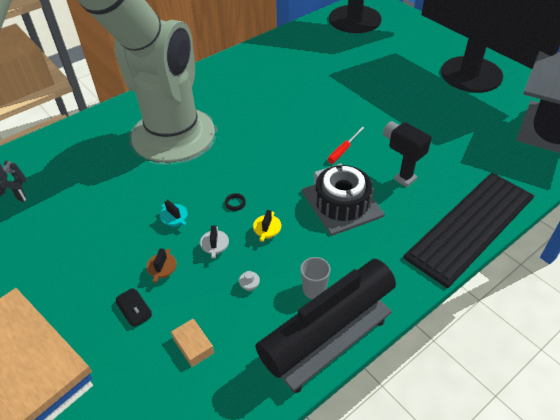

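View pics/top0.png

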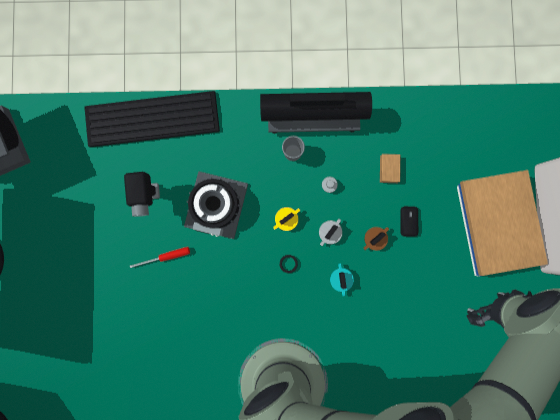

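```bash
python3 - <<'E'
import cv2,numpy as np
a=cv2.imread('pics/scene0.png')[180:300,110:310];b=cv2.imread('pics/top0.png')[170:320,150:410]
cv2.imwrite('pics/sc_crop.png',cv2.resize(a,None,fx=4,fy=4,interpolation=cv2.INTER_CUBIC))
cv2.imwrite('pics/top_crop.png',cv2.resize(b,None,fx=3,fy=3,interpolation=cv2.INTER_CUBIC))
E
```

```text
(no output)
```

View pics/sc_crop.png

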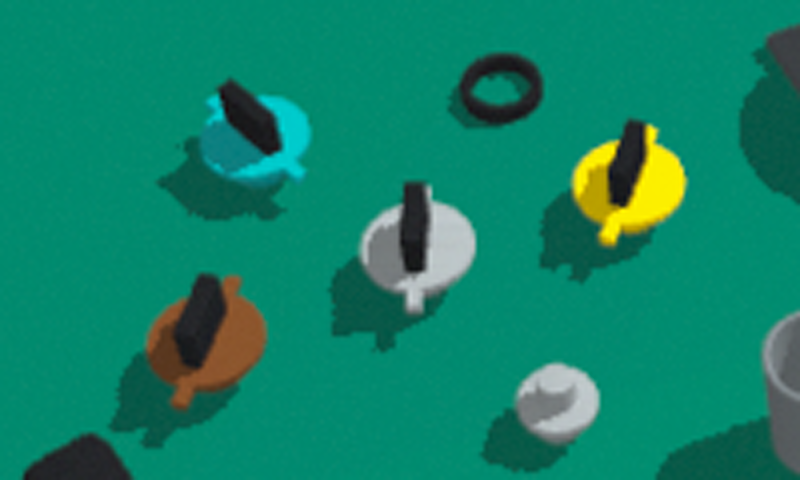

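View pics/top_crop.png

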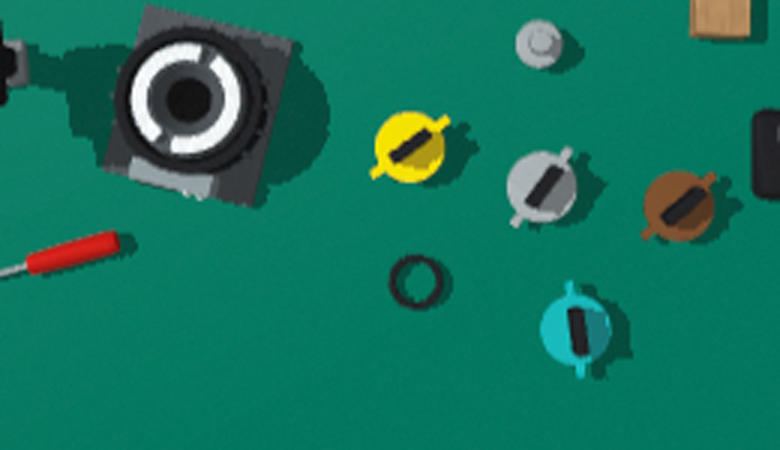

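Candidates in the top view: yellow (288,218), brown (374,237) and turquoise (341,284) look-alikes, the small cap with a round knob (330,185), and the grey steel plug with bar and two lugs at (331,232), which is (216,244) in scene. In both crops only the last one is steel with a bar grip and lugs, so I choose it. The rim notches show at about (220,187) and (202,218) in the top view.

```bash
python3 - <<'E'
from h import *
ct=bot.camera_info('top');cs=bot.camera_info('scene')
# lug tips (mid height z=.028), crop-> px (cubic resize by k: u=(c+.5)/k-.5)
def tp(c,k,o): return (c[0]+.5)/k-.5+o[0],(c[1]+.5)/k-.5+o[1]
a=ray(ct,*tp((568,151),3,(150,170)),.029)[:2];b=ray(ct,*tp((515,223),3,(150,170)),.029)[:2]
print('lugs',a,b,(a+b)/2,np.linalg.norm(a-b),np.arctan2(*(a-b)[::-1]))
# flange circle
t=cv2.cvtColor(cv2.imread('pics/top0.png'),cv2.COLOR_BGR2HSV)
print('bar top top-view',ray(ct,*tp((548,186),3,(150,170)),.068)[:2])
print('bar top scene', ray(cs,110+416/4,180+192/4,.068)[:2])
# source
a=ray(ct,*tp((210,53),3,(150,170)),.096)[:2];b=ray(ct,*tp((156,143),3,(150,170)),.096)[:2]
print('notch',a,b,(a+b)/2,np.linalg.norm(a-b),np.arctan2(*(a-b)[::-1]))
# white rim ellipse
for n,ci,box in(('top',ct,(180,170,245,240)),('scene',cs,(310,160,380,215))):
    im=cv2.cvtColor(cv2.imread(f'pics/{n}0.png'),cv2.COLOR_BGR2GRAY);x0,y0,x1,y1=box
    m=(im[y0:y1,x0:x1]>150).astype(np.uint8)
    p=np.argwhere(m)[:,::-1].astype(np.int32);hull=cv2.convexHull(p)
    e=cv2.fitEllipse(hull); c=np.array(e[0])+[x0,y0]; print(n,e,c,ray(ci,*c,.096)[:2],m.sum())
E
```

```text
lugs [ 0.52473712 -0.19566317] [ 0.44799596 -0.13621176] [ 0.48636654 -0.16593747] 0.0970756157633856 -0.6591228813381049
bar top top-view [ 0.48661524 -0.16870736]
bar top scene [ 0.47968445 -0.15651921]
notch [0.63106722 0.18204773] [0.53847427 0.23879564] [0.58477074 0.21042169] 0.10859917139706393 -0.5498327126233713
top ((29.665584564208984, 40.86481475830078), (38.521854400634766, 55.0099983215332), 9.871720314025879) [209.66558456 210.86481476] [0.55811844 0.21381356] 598
scene ((30.607540130615234, 19.477386474609375), (31.12225914001465, 49.11164474487305), 102.42266082763672) [340.60754013 179.47738647] [0.58079623 0.20018278] 542
```

>>> drive_tool([
  [100,0.02,0.039,0.005,-0.11],
  [100,0.02,0.039,0.005,-0.11],
  [100,0.02,0.039,0.005,-0.11],
  [100,0.02,0.039,0.005,-0.11],
  [100,0.02,0.039,0.005,-0.11],
  [100,0.02,0.039,0.005,-0.11],
  [100,0.02,0.039,0.005,-0.11],
  [100,0.02,0.039,0.005,-0.11],
  [100,0.02,0.039,0.005,-0.11],
  [100,0.02,0.039,0.005,-0.11],
  [100,0,0,0,0],
  [100,0,0,0,0],
])

```text
clock: 1.5
position: [0.4819, -0.1521, 0.2512]
tool_rot: [-3.138, -0.0, -0.685]
force: [-1.0, -0.5, 0.2]
grip_width: 0.0855
```

```bash
python3 - <<'E'
from h import *
s=bot.observe();print(np.round(s['position'],4),np.round(s['tool_rot'],4),np.round(s['qpos'],3))
ci=bot.camera_info('wrist');print(ci['fx'],np.round(ci['cam_to_world'],3).tolist(), proj(ci,[.486,-.167,.05]))
save('w1',bot.grab_frame('wrist'))
for m in bot.masks_of('wrist','plug_mid'): print(round(m['conf'],2),np.round(m['point']),m['mask'].sum())
E
```

```text
[ 0.4819 -0.1521  0.2512] [-3.1381e+00 -2.0000e-04 -6.8530e-01] [ 0.157  0.273  0.041  1.85  -0.017  1.018 -2.05 ]
357.31370462126176 [[-0.633, -0.747, -0.203, 0.533], [-0.774, 0.609, 0.171, -0.195], [-0.004, 0.266, -0.964, 0.426], [0.0, 0.0, 0.0, 1.0]] [287.07209641 163.2073497 ]
0.98 [163. 208.] 3695
0.93 [283. 161.] 3947
0.71 [381. 243.] 3194
0.55 [408.  88.] 4667
```

View pics/w1.png

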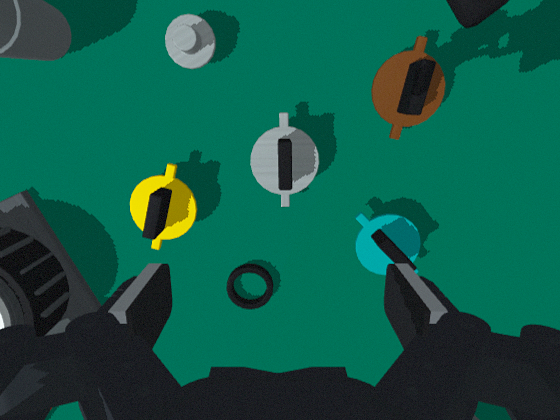

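The wrist view shows the steel plug at (284,160), its lugs vertical in the picture at (283,113) and (285,206), with the bar between them. At this yaw joint 7 would run out of range at the source, so I'll use the grasp half a turn away.

```bash
cat >> h.py <<'E'
from scipy.optimize import minimize
def plugmask(ci,x,y,yaw,z0=0.,tol=None):
    im=np.zeros((420,560),np.uint8)
    c,s=np.cos(yaw),np.sin(yaw)
    def P(X): return np.array([proj(ci,[x+c*a-s*b,y+s*a+c*b,z0+h]) for a,b,h in X])
    def fill(X):
        cv2.fillConvexPoly(im,np.round(cv2.convexHull(P(X).astype(np.float32))*16).astype(np.int32),255,cv2.LINE_AA,4)
    th=np.linspace(0,2*np.pi,48,endpoint=False)
    fill([(r*np.cos(t),r*np.sin(t),h) for t in th for r,h in((38,26),(38,32))] if 0 else [(r*np.cos(t)/1e3,r*np.sin(t)/1e3,h/1e3) for t in th for r,h in((38,26),(38,32))])
    fill([(r*np.cos(t)/1e3,r*np.sin(t)/1e3,h/1e3) for t in th for r,h in((20,0),(37,26))])
    fill([(a,b,h) for a in(.025,-.025) for b in(.007,-.007) for h in(.032,.068)])
    for g in(1,-1): fill([(g*a,b,h) for a in(.03,.052) for b in(.005,-.005) for h in(.024,.032)])
    return im/255.
def fitplug(ci,mask,x,y,yaw,z0=0.):
    f=lambda p:np.abs(plugmask(ci,x+p[0]*.01,y+p[1]*.01,yaw+p[2]*.1,z0)-mask).sum()
    best=min((minimize(f,[a,0,b],method='Nelder-Mead',options=dict(initial_simplex=np.array([[a,0,b],[a+.4,0,b],[a,.4,b],[a,0,b+.6]]),xatol=.005,fatol=1)) for a in(0,.2) for b in(0,-.5)),key=lambda r:r.fun)
    p=best.x;return x+p[0]*.01,y+p[1]*.01,yaw+p[2]*.1,best.fun
E
python3 - <<'E'
from h import *
for c,p0 in(('wrist',(284,160)),('top',(331,232))):
    ci=bot.camera_info(c)
    if c=='top': bot.grab_frame(c)
    ms=[m for m in bot.masks_of(c,'plug_mid')]
    m=min(ms,key=lambda m:np.hypot(m['point'][0]-p0[0],m['point'][1]-p0[1]))
    print(c,m['point'],fitplug(ci,m['mask'].astype(float),.486,-.167,-.66),m['mask'].sum())
E
```

```text
wrist [283.1, 160.7] (np.float64(0.48703597188921993), np.float64(-0.16535981710435171), np.float64(-0.6565005374021634), np.float64(198.71764705882356)) 3947
top [286.2, 217.1] (np.float64(0.49558692181172237), np.float64(-0.16700859631021106), np.float64(-0.8025280129835535), np.float64(1007.5960784313726)) 483
```

>>> drive_tool([
  [100,0,0,-0.01,0.149],
  [100,0,0,-0.01,0.149],
  [100,0,0,-0.01,0.149],
  [100,0,0,-0.01,0.149],
  [100,0,0,-0.01,0.149],
  [100,0,0,-0.01,0.149],
  [100,0,0,-0.01,0.149],
  [100,0,0,-0.01,0.149],
  [100,0,0,0,0.149],
  [100,0,0,0,0.149],
  [100,0,0,0,0.149],
  [100,0,0,0,0.149],
])

```text
clock: 2.95
position: [0.4762, -0.1656, 0.167]
tool_rot: [-3.136, 0.0, 1.113]
force: [-0.4, 0.3, -1.0]
grip_width: 0.0854
```

>>> drive_tool([
  [100,0,0,0,0.149],
  [100,0,0,0,0.149],
  [100,0,0,0,0.149],
  [100,0,0,0,0.149],
  [100,0,0,0,0.149],
  [100,0,0,0,0.149],
  [100,0,0,0,0.149],
  [100,0,0,0,0.149],
  [100,0,0,0,0.1],
  [100,0,0,0,0.05],
  [100,0,0,0,0],
])

```text
clock: 4.05
position: [0.4711, -0.1774, 0.1659]
tool_rot: [-3.134, 0.001, 2.471]
force: [-0.0, -0.2, 0.3]
grip_width: 0.0849
```

>>> drive_tool([
  [100,0.008,0.006,-0.01,0.014],
  [100,0.008,0.006,-0.01,0],
  [100,0,0,0,0],
])

```text
clock: 4.35
position: [0.488, -0.1658, 0.1439]
tool_rot: [-3.133, 0.001, 2.48]
force: [-1.3, 0.5, 0.6]
grip_width: 0.0855
```

```bash
python3 - <<'E'
from h import *
s=bot.observe();print(np.round(s['position'],4),np.round(s['tool_rot'],4),np.round(s['qpos'],3))
ci=bot.camera_info('wrist')
save('w2',bot.grab_frame('wrist'))
ms=bot.masks_of('wrist','plug_mid')
p0=proj(ci,[.487,-.1654,.034]);print(p0,[(m['conf'],m['point']) for m in ms])
m=min(ms,key=lambda m:np.hypot(*(np.array(m['point'])-p0)))
print(fitplug(ci,m['mask'].astype(float),.487,-.1654,-.656),m['mask'].sum())
E
```

```text
[ 0.488  -0.1658  0.1439] [-3.1335e+00  9.0000e-04  2.4797e+00] [ 0.673  0.483 -0.62   1.917  0.374  0.86   0.767]
[278.06126763 193.61928962] [(0.93, [113.4, 60.6]), (0.83, [120.6, 256.2]), (0.73, [458.2, 127.9]), (0.65, [281.8, 194.1])]
(np.float64(0.488219622049757), np.float64(-0.16549491322548135), np.float64(-0.6649586412337242), np.float64(328.10980392156864)) 6875
```

View pics/w2.png

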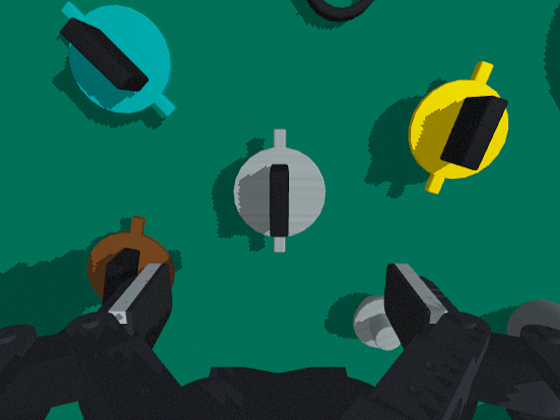

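The steel plug sits at (280,192), its bar aligned midway between the fingers. The two fits agree to about 1 mm, so I descend.

>>> drive_tool([
  [100,0,0,-0.025,0],
  [100,0,0,-0.025,0],
  [100,0,0,-0.025,0],
  [100,0,0,-0.015,0],
  [100,0,0,0,0],
  [100,0,0,0,0],
])

```text
clock: 5.05
position: [0.4883, -0.1667, 0.0536]
tool_rot: [-3.133, 0.004, 2.478]
force: [0.3, 0.1, 1.6]
grip_width: 0.0854
```

>>> drive_tool([
  [100,-0.0005,0.001,-0.008,0.003],
  [100,0,0,-0.006,0],
  [100,0,0,0,0],
])

```text
clock: 5.35
position: [0.4888, -0.1662, 0.0405]
tool_rot: [-3.134, 0.007, 2.481]
force: [-0.7, -0.8, -0.8]
grip_width: 0.0855
```

>>> drive_tool([
  [0,0,0,0,0],
  [0,0,0,0,0],
  [0,0,0,0,0],
  [0,0,0,0,0],
  [0,0,0,0,0],
  [0,0,0,0,0],
  [0,0,0,0,0],
  [0,0,0,0,0],
], newtons=40)

```text
clock: 6.15
position: [0.4893, -0.1665, 0.0415]
tool_rot: [-3.134, 0.009, 2.481]
force: [0.1, 0.0, 0.1]
grip_width: -0.0002
```

```bash
python3 - <<'E'
from h import *
a=bot.grab_frame('wrist');b=bot.grab_frame('scene');save('w3',a);save('s3',cv2.resize(b[190:300,120:300],None,fx=4,fy=4,interpolation=cv2.INTER_CUBIC))
print(bot.observe()['grip_width'],bot.observe()['clock'])
E
```

```text
4.244164884080797e-05 6.25
```

View pics/w3.png

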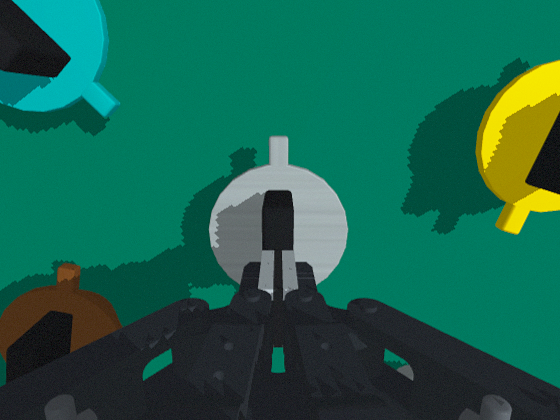

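View pics/s3.png

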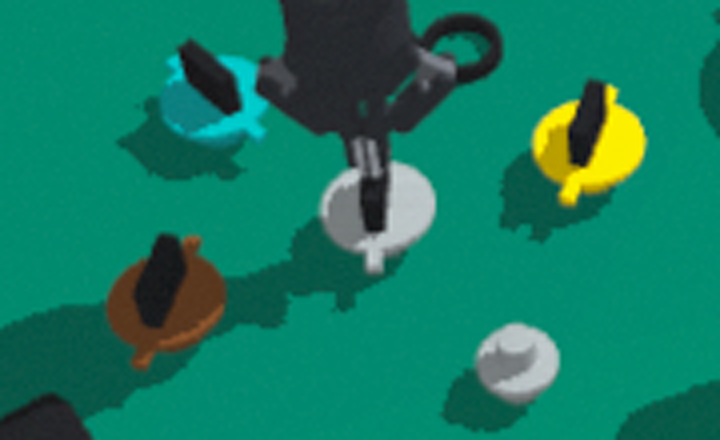

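```bash
python3 - <<'E'
from h import *
s=bot.observe();p=s['position'];print(p)
ci=bot.camera_info('wrist');T=np.array(ci['cam_to_world']);print(T[:3,3])
for z in(0,.019,.04): print('tcp+',z,proj(ci,np.array(p)+[0,0,z]))
c,sn=np.cos(2.482),np.sin(2.482)
for a in(-.025,.025):
  for h in(.068,.032): print('bar end',a,h,proj(ci,[.4877+c*a,-.1655+sn*a,h]))
for a in (-.052,.052): print('lug',a,proj(ci,[.4877+c*a,-.1655+sn*a,.032]))
cv2.imwrite('pics/w3c.png',cv2.resize(cv2.imread('pics/w3.png')[130:380,150:410],None,fx=3,fy=3,interpolation=cv2.INTER_CUBIC)[:600])
ct=bot.camera_info('top');cs=bot.camera_info('scene')
print('scene tcp',proj(cs,p), 'top',proj(ct,p))
E
```

```text
[ 0.48930165 -0.16653811  0.04146562]
[ 0.43564319 -0.12324349  0.21575786]
tcp+ 0 [277.44654919 243.4420259 ]
tcp+ 0.019 [277.16811128 258.35458116]
tcp+ 0.04 [276.7804144  279.11882019]
bar end -0.025 0.068 [276.80375092 310.46716273]
bar end -0.025 0.032 [277.35343673 275.43960771]
bar end 0.025 0.068 [276.5289967 207.7814445]
bar end 0.025 0.032 [277.16926874 189.08483169]
lug -0.052 [277.44285225 317.36577176]
lug 0.052 [277.05819934 137.00534893]
scene tcp [214.03066207 238.50030337] top [330.74593358 230.99445323]
```

View pics/w3c.png

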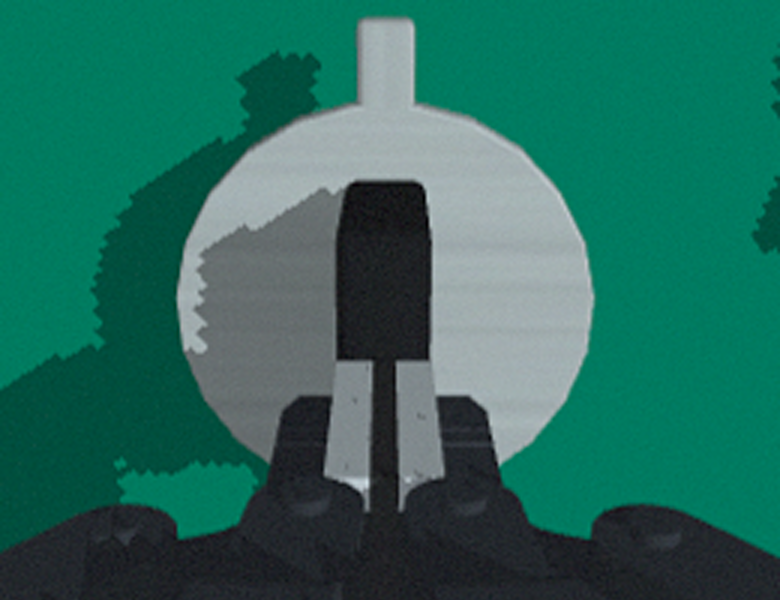

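The readout says the fingers are fully shut, and in the picture their ends at (278,250) overlap the bar top. Either they closed above the bar or the readout is wrong. A short slow lift and a look will tell.

>>> drive_tool([
  [0,0,0,0.008,0],
  [0,0,0,0.012,0],
  [0,0,0,0.01,0],
  [0,0,0,0,0],
])

```text
clock: 6.65
position: [0.4895, -0.1664, 0.0746]
tool_rot: [-3.134, 0.009, 2.481]
force: [-0.9, 1.0, -1.0]
grip_width: 0.0001
```

```bash
python3 - <<'E'
from h import *
a=bot.grab_frame('wrist');b=bot.grab_frame('scene')
s=bot.observe();print(s['grip_width'],s['clock'],np.round(s['force'],2),s['position'])
A=cv2.resize(a[130:380,150:410],None,fx=1.6,fy=1.6);B=cv2.resize(b[200:290,160:260],(416,400),interpolation=cv2.INTER_CUBIC)
save('c4',np.hstack([A[:400],B[:, :384]]))
E
```

```text
-0.0002657499649685912 6.75 [-0.09  0.14  0.03] [ 0.48897835 -0.16635724  0.07340658]
```

View pics/c4.png

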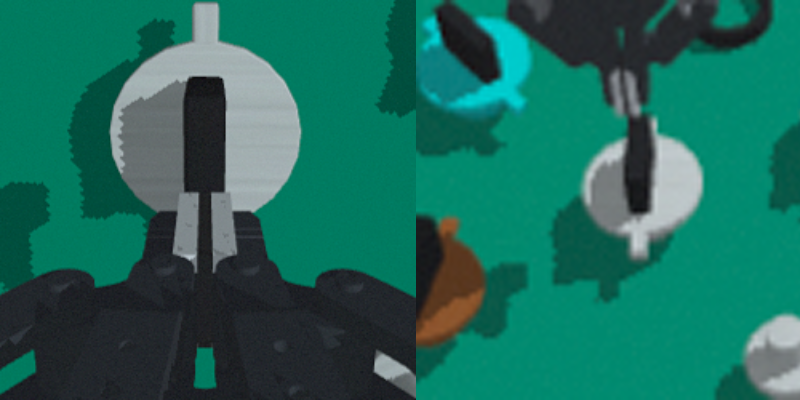

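The plug stayed on the bench, so the fingers shut above the bar although the reported TCP was 41 mm up. I'll check where the tips really are relative to the reported TCP.

```bash
python3 - <<'E'
from h import *
s=bot.observe();p=np.array(s['position']);cs=bot.camera_info('scene');ct=bot.camera_info('top')
for dz in(0,.01,.02,.03,.04): print(dz,np.round(proj(cs,p+[0,0,dz]),1),np.round(proj(bot.camera_info('wrist'),p+[0,0,dz]),1))
# z check of camera: fit flange scale with z offset
ci=bot.camera_info('wrist');bot.grab_frame('wrist')
g=cv2.imread('pics/w2.png')
ms=bot.masks_of('wrist','plug_mid');print([(m['conf'],m['point'],m['mask'].sum()) for m in ms])
im=bot.grab_frame('wrist');hsv=cv2.cvtColor(im,cv2.COLOR_RGB2HSV)
m=((hsv[...,1]<60)&(hsv[...,2]>60)).astype(np.uint8);m[245:]=0
n,l,st,c=cv2.connectedComponentsWithStats(m);i=1+np.argmax(st[1:,4]);print(st[i])
th=np.linspace(0,6.28,100)
for z in(-.03,-.02,-.01,0,.01,.02):
    q=np.array([proj(ci,[.4877+.038*np.cos(t),-.1655+.038*np.sin(t),z+.030]) for t in th]);print(z,q.min(0).round(1),q.max(0).round(1))
save('w5',im)
E
```

```text
0 [212.7 230.6] [277.5 243.5]
0.01 [212.2 228.1] [277.3 250.9]
0.02 [211.8 225.6] [277.2 259.2]
0.03 [211.3 223. ] [277.  268.6]
0.04 [210.9 220.5] [276.8 279.1]
[(0.82, [513.3, 136.1], np.int64(13179)), (0.77, [278.5, 211.8], np.int64(10418)), (0.73, [83.1, 305.7], np.int64(7801)), (0.71, [65.8, 52.7], np.int64(13561))]
[ 219  134  120  111 7525]
-0.03 [225.2 150.6] [331.  252.8]
-0.02 [223.  152.4] [333.  258.3]
-0.01 [220.7 154.3] [335.2 264.2]
0 [218.2 156.4] [337.5 270.6]
0.01 [215.5 158.7] [340.  277.5]
0.02 [212.5 161.3] [342.8 285. ]
```

View pics/w5.png

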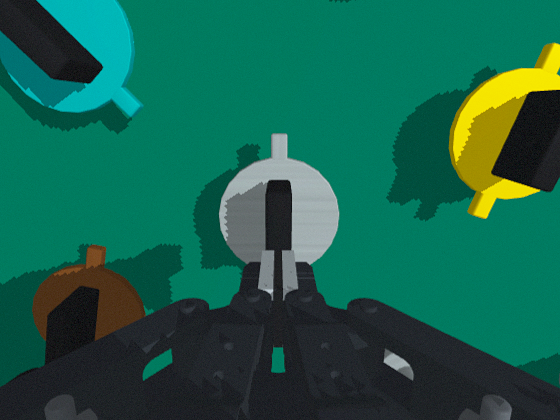

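The camera height checks out: the flange outline matches to a few mm. The finger ends at (278,250) project about 20–30 mm above the reported TCP, so I go lower, open, watching the force.

>>> drive_tool([
  [100,0,0,0.01,0],
  [100,0,0,0.01,0],
  [100,0,0,0,0],
  [100,0,0,0,0],
  [100,0,0,0,0],
  [100,0,0,0,0],
  [100,0,0,0,0],
  [100,0,0,0,0],
])

```text
clock: 7.7
position: [0.4881, -0.1659, 0.0937]
tool_rot: [-3.133, 0.005, 2.481]
force: [0.1, 0.5, -0.3]
grip_width: 0.0855
```

>>> drive_tool([
  [100,-0.0005,0.0005,-0.025,0],
  [100,-0.0005,0.0005,-0.02,0],
  [100,0,0,-0.01,0],
  [100,0,0,-0.005,0],
  [100,0,0,0,0],
])

```text
clock: 8.2
position: [0.4876, -0.1649, 0.0321]
tool_rot: [-3.134, 0.006, 2.481]
force: [-0.6, -0.4, 0.1]
grip_width: 0.0854
```

>>> drive_tool([
  [100,0,-0.0005,-0.006,0],
  [100,0,0,-0.004,0],
  [100,0,0,0,0],
])

```text
clock: 8.5
position: [0.4884, -0.1658, 0.0226]
tool_rot: [-3.134, 0.008, 2.481]
force: [-0.1, -0.2, 0.3]
grip_width: 0.0858
```

```bash
python3 - <<'E'
from h import *
a=bot.grab_frame('wrist');b=bot.grab_frame('scene')
s=bot.observe();print(s['grip_width'],s['clock'],np.round(s['force'],2),s['position'])
A=cv2.resize(a,None,fx=.75,fy=.75);B=cv2.resize(b[200:271,175:251],(336,315),interpolation=cv2.INTER_CUBIC)
save('c6',np.hstack([A,B]))
E
```

```text
0.08522414263920396 8.6 [ 0.39 -0.17 -0.08] [ 0.48854322 -0.16582988  0.0229684 ]
```

View pics/c6.png

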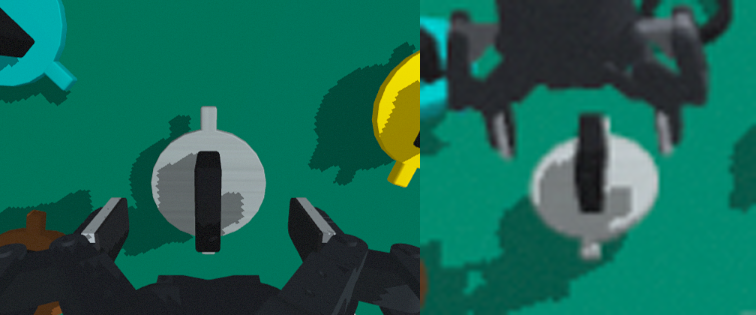

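```bash
python3 - <<'E'
from h import *
cs=bot.camera_info('scene');ci=bot.camera_info('wrist')
u=lambda x,y:(175+(x-420)/336*76,200+y/315*71)
for z in(.022,.035,.045,.055,.065): print(z,[np.round(ray(cs,*u(*q),z)[:2],4) for q in((505,155),(668,152))],[np.round(ray(ci,x/.75,198/.75,z)[:2],4) for x in(118,300)])
E
```

```text
0.022 [array([ 0.4299, -0.1933]), array([ 0.4921, -0.1154])] [array([ 0.4588, -0.2241]), array([ 0.538 , -0.1216])]
0.035 [array([ 0.4402, -0.1978]), array([ 0.5017, -0.1208])] [array([ 0.457 , -0.2166]), array([ 0.5304, -0.1217])]
0.045 [array([ 0.4481, -0.2013]), array([ 0.509, -0.125])] [array([ 0.4557, -0.2108]), array([ 0.5245, -0.1218])]
0.055 [array([ 0.456 , -0.2047]), array([ 0.5164, -0.1291])] [array([ 0.4543, -0.205 ]), array([ 0.5186, -0.1218])]
0.065 [array([ 0.4639, -0.2082]), array([ 0.5237, -0.1333])] [array([ 0.4529, -0.1992]), array([ 0.5127, -0.1219])]
```

Triangulating the open finger ends from scene and wrist gives z ≈ 54 mm, midway (0.486, -0.165). They are centred on the bar, and after the swing they end at about 40 mm, above the flange. Closing now.

>>> drive_tool([
  [100,-0.0005,0,-0.004,0],
  [0,0,0,0,0],
  [0,0,0,0,0],
  [0,0,0,0,0],
  [0,0,0,0,0],
  [0,0,0,0,0],
  [0,0,0,0,0],
  [0,0,0,0,0],
  [0,0,0,0,0],
], newtons=40)

```text
clock: 9.5
position: [0.4885, -0.166, 0.0194]
tool_rot: [-3.135, 0.009, 2.481]
force: [-0.2, 0.0, -1.2]
grip_width: 0.013
```

>>> drive_tool([
  [0,0,0,0.01,0],
  [0,0,0,0.02,0],
  [0,0,0,0.03,0],
  [0,0,0,0.03,0],
  [0,0,0,0.03,0],
  [0,0,0,0.03,0],
  [0,0,0,0,0],
  [0,0,0,0,0],
], newtons=60)

```text
clock: 10.3
position: [0.4855, -0.1645, 0.1778]
tool_rot: [-3.134, 0.005, 2.483]
force: [0.2, -1.0, -3.2]
grip_width: 0.0127
```

```bash
python3 - <<'E'
from h import *
a=bot.grab_frame('wrist');b=bot.grab_frame('scene')
s=bot.observe();print(s['grip_width'],s['clock'],np.round(s['force'],2),s['position'],s['tool_rot'],np.round(s['qpos'],2))
A=cv2.resize(a,None,fx=.75,fy=.75);B=cv2.resize(b[170:271,160:268],(336,315),interpolation=cv2.INTER_CUBIC)
save('c7',np.hstack([A,B]))
# source mask
b=bot.grab_frame('top')
for c in('top','scene'):
    for m in bot.masks_of(c,'source'): print(c,m['conf'],m['point'],m['mask'].sum())
save('t7',cv2.resize(b[165:245,170:260],None,fx=6,fy=6,interpolation=cv2.INTER_CUBIC))
E
```

```text
0.012413555449151356 10.4 [-0.25  1.53 -3.97] [ 0.48549288 -0.16424963  0.17717737] [-3.1337341   0.00464583  2.48313033] [ 0.7   0.43 -0.65  1.89  0.34  0.92  0.8 ]
top 0.66 [215.4, 204.7] 2918
scene 0.64 [249.2, 277.0] 315
```

View pics/c7.png

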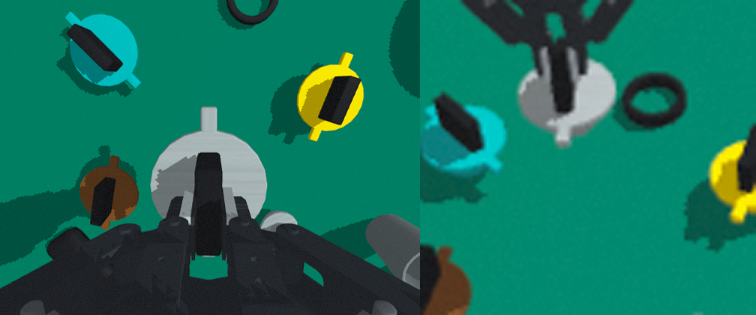

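View pics/t7.png

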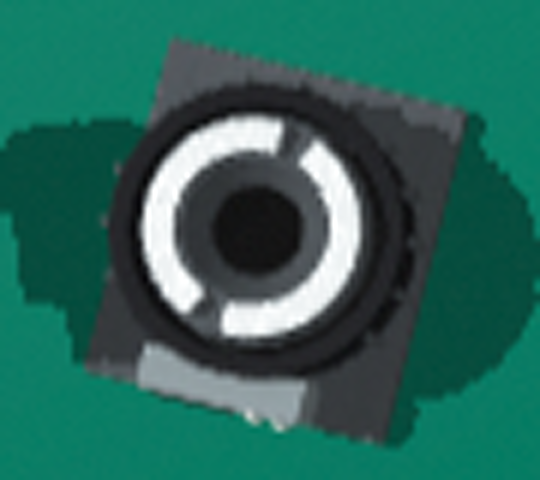

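The plug is held level at the centre of the bar. The top crop (6x) shows the white rim with notches at crop (297,138) and (207,305), and the control box towards the robot.

```bash
python3 - <<'E'
from h import *
ct=bot.camera_info('top');cs=bot.camera_info('scene')
t=bot.grab_frame('top');
g=cv2.cvtColor(t,cv2.COLOR_RGB2GRAY);hsv=cv2.cvtColor(t,cv2.COLOR_RGB2HSV)
S=6;x0,y0=180,172
c=cv2.resize(g[y0:235,x0:245],None,fx=S,fy=S,interpolation=cv2.INTER_CUBIC)
m=(c>190).astype(np.uint8);n,l,st,cc=cv2.connectedComponentsWithStats(m)
print(st[1:],cc[1:])
keep=[i for i in range(1,n) if st[i,4]>3000];mm=np.isin(l,keep)
p=np.argwhere(mm)[:,::-1].astype(np.int32);h=cv2.convexHull(p).astype(np.float32)
ctr,ax,an=cv2.fitEllipse(h);print(ctr,ax,an)
raw=lambda q:((q[0]+.5)/S-.5+x0,(q[1]+.5)/S-.5+y0)
C=ray(ct,*raw(ctr),.096);print('centre',C)
# notch: angular profile at radius .0485 about C
th=np.linspace(-np.pi,np.pi,720,endpoint=False)
for r in(.046,.0485,.051):
    v=[]
    for a in th:
        q=proj(ct,[C[0]+r*np.cos(a),C[1]+r*np.sin(a),.096]);v.append(cv2.getRectSubPix(g,(1,1),(float(q[0]),float(q[1])))[0,0])
    v=np.array(v,float);w=np.clip(190-v,0,None)
    for lo,hi in((-1.2,0.2),(1.9,3.14)):
        k=(th>lo)&(th<hi);print(r,(w[k]*th[k]).sum()/w[k].sum(),'halfwidth',(w[k]>60).sum()*np.pi/360/2*r)
# refined control box/base yaw: base mask
e=ray(ct,170+173/6,165+42/6,.01);f=ray(ct,170+465/6,165+112/6,.01);d=f-e;print('base edge yaw',np.arctan2(d[1],d[0])+np.pi/2,np.linalg.norm(d))
E
```

```text
[[  84   77  137  192 7373]
 [ 162  101  137  192 7434]
 [ 188  370    4    8   28]] [[131.73769158 155.4285908 ]
 [249.6086898  215.72141512]
 [189.32142857 373.89285714]]
(190.78648376464844, 185.36001586914062) (214.63511657714844, 216.79661560058594) 33.191585540771484
centre [0.58417208 0.20826955 0.096     ]
0.046 -0.4701264428572005 halfwidth 0.006222098783359785
0.046 2.6500229520106355 halfwidth 0.006222098783359785
0.0485 -0.4698652157161446 halfwidth 0.006771877497737999
0.0485 2.651253144623224 halfwidth 0.006983498669542312
0.051 -0.4747883777752879 halfwidth 0.007343472827766141
0.051 2.652628392999893 halfwidth 0.007566002307395419
base edge yaw -0.25568179719325257 0.16641154890037135
```

>>> drive_tool([
  [0,0.005,0.02,0,0],
  [0,0.01,0.036,0,0],
  [0,0.01,0.036,0,0],
  [0,0.01,0.036,0,0],
  [0,0.01,0.036,0,0],
  [0,0.01,0.036,0,0],
  [0,0.01,0.036,0,0],
  [0,0.01,0.036,0,0],
  [0,0.01,0.036,0,0],
  [0,0.005,0.02,0,0],
  [0,0,0,0,0],
  [0,0,0,0,0],
])

```text
clock: 11.8
position: [0.5726, 0.1774, 0.1686]
tool_rot: [-3.126, -0.008, 2.481]
force: [-0.2, -1.2, -3.1]
grip_width: 0.0124
```

>>> drive_tool([
  [0,0.006,0.015,0.003,0],
  [0,0.006,0.014,0.003,0],
  [0,0,0,0,0],
  [0,0,0,0,0],
])

```text
clock: 12.2
position: [0.5848, 0.2039, 0.1734]
tool_rot: [-3.123, -0.008, 2.478]
force: [-0.1, 0.0, -3.2]
grip_width: 0.0125
```

```bash
python3 - <<'E'
from h import *
a=bot.grab_frame('wrist');b=bot.grab_frame('scene')
s=bot.observe();print(s['grip_width'],s['clock'],np.round(s['force'],2),s['position'],s['tool_rot'],np.round(s['qpos'],2))
ci=bot.camera_info('wrist');print(proj(ci,[.5842,.2083,.096]))
A=cv2.resize(a,None,fx=.75,fy=.75);B=cv2.resize(b[100:240,280:430],(336,315),interpolation=cv2.INTER_CUBIC)
save('c8',np.hstack([A,B]));save('w8',a)
E
```

```text
0.01237341645863646 12.3 [-0.31 -0.49 -3.43] [0.58476292 0.2039102  0.17357043] [-3.1232474  -0.00791729  2.47796041] [-0.    0.62 -0.65  1.6   0.41  1.08  0.14]
[283.63345136 201.74459495]
```

View pics/c8.png

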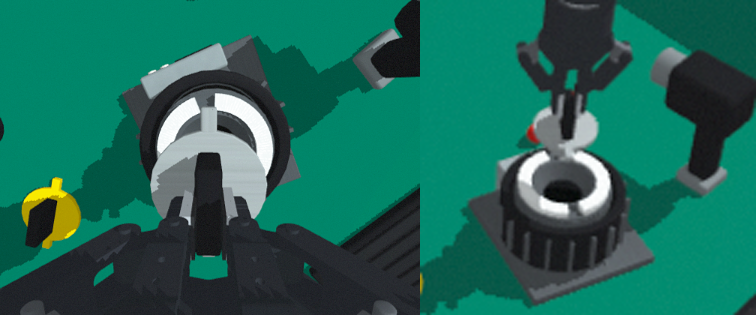

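```bash
cat > rim.py <<'E'
from h import *
from scipy.optimize import least_squares
def rimfit(ci,g,C0,zr=.096,r=.056,arcs=None,thr=140,span=.012):
    pts=[]
    for a in np.linspace(-np.pi,np.pi,180,endpoint=False):
        rr=np.linspace(r-span*.8,r+span,60)
        q=np.array([proj(ci,[C0[0]+k*np.cos(a),C0[1]+k*np.sin(a),zr]) for k in rr]).astype(np.float32)
        v=cv2.remap(g,q[None,:,0],q[None,:,1],cv2.INTER_LINEAR)[0].astype(float)
        if v[:12].min()<225: continue
        i=np.argmax(v<thr)
        if i>0 and v[min(i+6,59)]<90: pts.append(ray(ci,q[i-1][0]*.5+q[i][0]*.5,q[i-1][1]*.5+q[i][1]*.5,zr)[:2])
    P=np.array(pts)
    f=lambda c:np.hypot(P[:,0]-c[0],P[:,1]-c[1])-r
    R=least_squares(f,C0[:2],loss='soft_l1',f_scale=.0007);return R.x,len(P),np.std(f(R.x)),P
E
python3 - <<'E'
from rim import *
g=cv2.cvtColor(cv2.imread('pics/w8.png'),cv2.COLOR_BGR2GRAY)
print('wrist',rimfit(bot.camera_info('wrist'),g,[.5842,.2083])[:3])
for n,f in(('top','top0'),('scene','scene0')):
    g=cv2.cvtColor(cv2.imread(f'pics/{f}.png'),cv2.COLOR_BGR2GRAY)
    r=rimfit(bot.camera_info(n),g,[.5842,.2083]);print(n,r[:3])
# plug in hand
ci=bot.camera_info('wrist');s=bot.observe();p=s['position']
im=cv2.imread('pics/w8.png')
th=np.linspace(0,2*np.pi,90)
c,sn=np.cos(s['tool_rot'][2]),np.sin(s['tool_rot'][2])
x,y=p[0]-.0008,p[1]+.0005;z0=p[2]-.0194
for h,col in((.032,(0,0,255)),(.026,(0,255,255))):
    q=np.array([proj(ci,[x+.038*np.cos(t),y+.038*np.sin(t),z0+h]) for t in th]);cv2.polylines(im,[q.round().astype(np.int32)],True,col,1)
for a in(.052,): 
  for b in(-.005,.005): 
    q=proj(ci,[x+c*a-sn*b,y+sn*a+c*b,z0+.032]);cv2.circle(im,tuple(int(k) for k in q.round()),2,(255,0,255),-1)
cv2.imwrite('pics/w8o.png',cv2.resize(im[80:330,150:410],None,fx=2.3,fy=2.3))
E
```

```text
wrist (array([0.58557524, 0.2095865 ]), 49, np.float64(0.00025231074457745373))
top (array([0.58435985, 0.20815051]), 157, np.float64(0.0003644198884128382))
scene (array([0.58547849, 0.20733516]), 99, np.float64(0.0010925637703280626))
```

View pics/w8o.png

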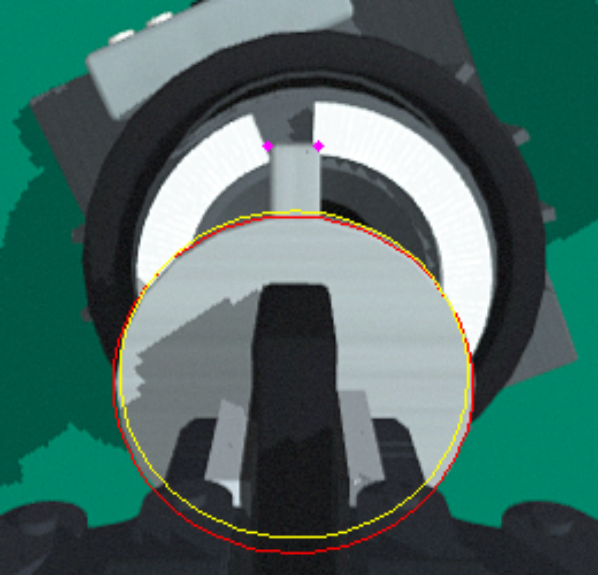

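Wrist, top and scene put the rim centre within 2 mm of (0.585, 0.2085), and the plug in hand matches its predicted outline. I centre it and descend to just above contact.

>>> drive_tool([
  [0,0.001,0.004,0,0],
  [0,0,0,-0.02,0],
  [0,0,0,-0.02,0],
  [0,0,0,-0.015,0],
  [0,0,0,-0.005,0],
  [0,0,0,0,0],
])

```text
clock: 12.9
position: [0.5865, 0.2068, 0.1122]
tool_rot: [-3.124, -0.006, 2.476]
force: [0.8, -0.1, -3.2]
grip_width: 0.0127
```

>>> drive_tool([
  [0,-0.0006,0.0015,-0.005,0],
  [0,0,0,-0.005,0],
  [0,0,0,-0.003,0],
  [0,0,0,0,0],
])

```text
clock: 13.3
position: [0.5867, 0.2089, 0.0999]
tool_rot: [-3.126, -0.005, 2.475]
force: [-1.2, 0.4, -3.3]
grip_width: 0.0126
```

>>> drive_tool([
  [0,-0.0006,0,-0.003,0],
  [0,0,0,-0.002,0],
  [0,0,0,-0.001,0],
  [0,0,0,0,0],
])

```text
clock: 13.7
position: [0.5863, 0.2089, 0.0939]
tool_rot: [-3.126, -0.005, 2.475]
force: [-0.7, -0.5, -2.8]
grip_width: 0.0127
```

```bash
python3 - <<'E'
from h import *
a=bot.grab_frame('wrist');b=bot.grab_frame('scene')
s=bot.observe();print(s['grip_width'],s['clock'],np.round(s['force'],2),s['position'],s['tool_rot'])
A=cv2.resize(a[60:360,110:450],(420,370));B=cv2.resize(b[150:240,300:395],(380,370),interpolation=cv2.INTER_CUBIC)
save('c9',np.hstack([A,B]));save('w9',a)
E
```

```text
0.012924269858160217 13.8 [ 0.   -0.3  -3.32] [0.58637806 0.20898628 0.09403986] [-3.12657653 -0.00475376  2.47532662]
```

View pics/c9.png

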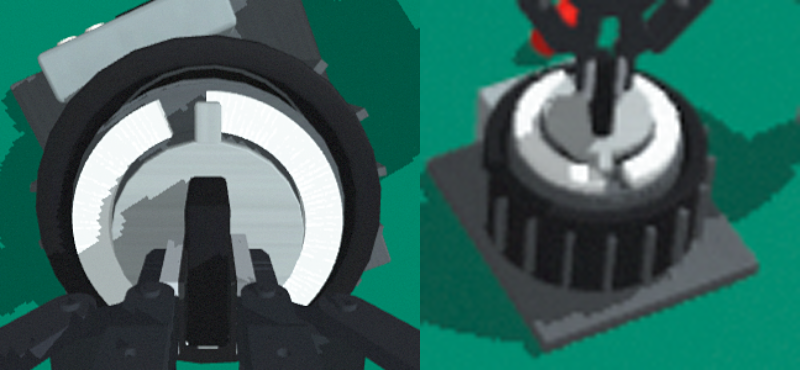

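The lug at (207,120) of the wrist crop lies to the right of the notch centre (about 185,110), and the flange is centred in the mouth. I keep lowering in small steps until contact.

>>> drive_tool([
  [0,0,0,-0.0015,0],
  [0,0,0,-0.001,0],
  [0,0,0,0,0],
])

```text
clock: 14.1
position: [0.5865, 0.2092, 0.0918]
tool_rot: [-3.127, -0.005, 2.475]
force: [-2.1, -0.3, 0.4]
grip_width: 0.0127
```

>>> drive_tool([
  [0,0,0,-0.001,0],
  [0,0,0,-0.001,0],
  [0,0,0,0,0],
])

```text
clock: 14.4
position: [0.5865, 0.2093, 0.0902]
tool_rot: [-3.127, -0.004, 2.475]
force: [-2.9, -0.8, 4.1]
grip_width: 0.0125
```

Contact, pressing with about 4 N. There is a small side force in -x, so I relieve that and start turning.

>>> drive_tool([
  [0,-0.0008,-0.0002,0,0.03],
  [0,0,0,0,0.03],
  [0,0,0,0,0.03],
  [0,0,0,0,0],
])

```text
clock: 14.8
position: [0.5857, 0.2081, 0.0903]
tool_rot: [-3.126, -0.004, 2.573]
force: [-2.2, -0.9, 2.6]
grip_width: 0.0123
```

>>> drive_tool([
  [0,0,0,-0.0005,0.03],
  [0,0,0,0,0.02],
  [0,0,0,0,0],
])

```text
clock: 15.1
position: [0.5857, 0.2084, 0.0893]
tool_rot: [-3.127, -0.004, 2.628]
force: [-0.7, 0.7, -3.2]
grip_width: 0.0125
```

The force fell back to the bare plug weight, so the lugs have come over the notches. I look before lowering.

```bash
python3 - <<'E'
from h import *
a=bot.grab_frame('wrist');b=bot.grab_frame('scene')
s=bot.observe();print(s['grip_width'],s['clock'],np.round(s['force'],2),s['position'],s['tool_rot'])
A=cv2.resize(a[100:260,170:400],None,fx=1.8,fy=1.8,interpolation=cv2.INTER_CUBIC);B=cv2.resize(b[150:240,300:395],(380,288),interpolation=cv2.INTER_CUBIC)
save('c10',np.hstack([A,B]));
E
```

```text
0.012104318588337448 15.2 [-0.55 -0.2  -3.27] [0.58569303 0.20841727 0.08928542] [-3.12659034 -0.00405848  2.62691393]
```

View pics/c10.png

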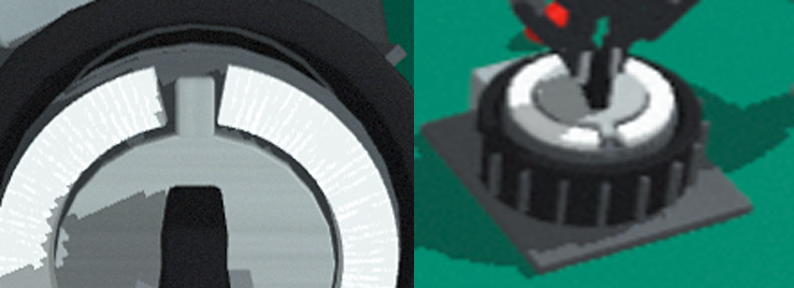

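The lug (175–214) is between the notch walls (162 and 218) and slightly to the right. A touch more turn while it hangs free centres it, then I lower it home.

>>> drive_tool([
  [0,0,0,0,0.022],
  [0,0,0,-0.001,0],
  [0,0,0,-0.001,0],
  [0,0,0,0,0],
])

```text
clock: 15.6
position: [0.586, 0.2086, 0.0873]
tool_rot: [-3.127, -0.004, 2.65]
force: [-0.6, -0.4, 1.1]
grip_width: 0.0127
```

>>> drive_tool([
  [0,0,0,-0.001,0],
  [0,0,0,0,0],
])

```text
clock: 15.8
position: [0.5861, 0.2087, 0.0866]
tool_rot: [-3.127, -0.003, 2.65]
force: [-2.0, -0.5, 2.3]
grip_width: 0.0127
```

>>> drive_tool([
  [0,-0.0007,-0.0002,-0.0005,0],
  [0,0,0,-0.0005,0],
  [0,0,0,0,0],
])

```text
clock: 16.1
position: [0.5861, 0.2086, 0.0861]
tool_rot: [-3.128, -0.002, 2.65]
force: [-1.2, -0.7, 1.9]
grip_width: 0.0125
```

```bash
python3 - <<'E'
from h import *
a=bot.grab_frame('wrist');b=bot.grab_frame('scene')
s=bot.observe();print(s['grip_width'],s['clock'],np.round(s['force'],2),np.round(s['moment'],3),s['position'],s['tool_rot'])
A=cv2.resize(a[100:260,170:400],None,fx=1.8,fy=1.8,interpolation=cv2.INTER_CUBIC);B=cv2.resize(b[150:240,300:395],(380,288),interpolation=cv2.INTER_CUBIC)
save('c11',np.hstack([A,B]));
E
```

```text
0.012311298632402023 16.2 [-0.18 -1.01  3.68] [-0.129  0.011 -0.003] [0.58606253 0.20859917 0.08612875] [-3.12840005e+00 -2.07689299e-03  2.65011817e+00]
```

View pics/c11.png

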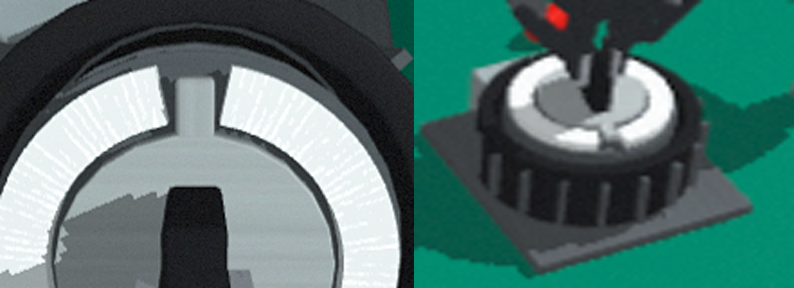

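The lug (175–214) sits centred in its notch (166–221) and the press is under 4 N. Letting go.

>>> drive_tool([
  [15,0,0,0.0005,0],
  [20,0,0,0,0],
  [25,0,0,0,0],
  [35,0,0,0,0],
  [60,0,0,0,0],
  [100,0,0,0,0],
  [100,0,0,0,0],
  [100,0,0,0,0],
])

```text
clock: 17.0
position: [0.5855, 0.2088, 0.0861]
tool_rot: [-3.128, -0.003, 2.65]
force: [-1.0, 0.5, 0.2]
grip_width: 0.0843
```

>>> drive_tool([
  [100,0,0,0.01,0],
  [100,0,0,0.02,0],
  [100,0,0,0.03,0],
  [100,0,0,0.03,0],
  [100,0,0,0.03,0],
  [100,0,0,0,0],
  [100,0,0,0,0],
])

```text
clock: 17.7
position: [0.5845, 0.2091, 0.2146]
tool_rot: [-3.129, -0.003, 2.651]
force: [-0.1, -0.4, -0.4]
grip_width: 0.0851
```

```bash
python3 - <<'E'
from h import *
a=bot.grab_frame('wrist');b=bot.grab_frame('scene');t=bot.grab_frame('top')
s=bot.observe();print(s['grip_width'],s['clock'],np.round(s['force'],2),s['position'],s['tool_rot'])
save('w12',a);save('s12',b);save('t12',t)
E
```

```text
0.08548087662342338 17.85 [0.12 0.28 0.63] [0.58421095 0.20910482 0.21339306] [-3.12807721 -0.00440786  2.65165999]
```

View pics/w12.png

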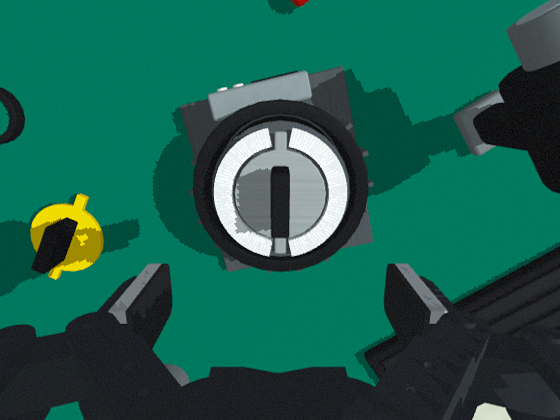

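View pics/s12.png

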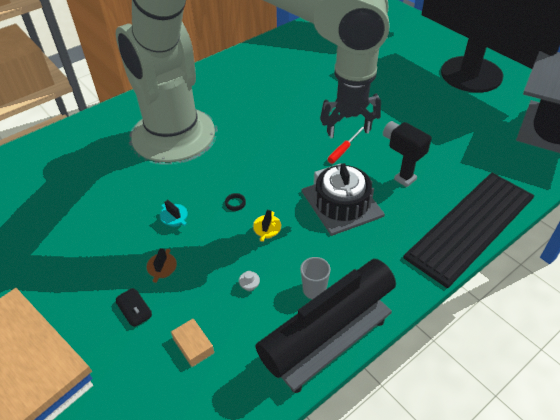

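```bash
python3 - <<'E'
from rim import *
ci=bot.camera_info('wrist');im=cv2.imread('pics/w12.png');g=cv2.cvtColor(im,cv2.COLOR_BGR2GRAY)
r=rimfit(ci,g,[.585,.2085]);print('rim',r[:3])
ms=bot.masks_of('top','plug_mid');bot.grab_frame('wrist')
ms=bot.masks_of('wrist','plug_mid');print([(round(m['conf'],2),m['point'],m['mask'].sum()) for m in ms])
p0=proj(ci,[.585,.2085,.1]);m=min(ms,key=lambda m:np.hypot(*(np.array(m['point'])-p0)))
for z0 in(.064,.067,.070,.073): print(z0,np.round(fitplug(ci,m['mask'].astype(float),r[0][0],r[0][1],2.65,z0),4))
for k,n,b in(('w','w12',(120,270,190,375)),('s','s12',(150,235,300,395)),):
    i=cv2.imread(f'pics/{n}.png');cv2.imwrite(f'pics/z_{k}.png',cv2.resize(i[b[0]:b[1],b[2]:b[3]],None,fx=4,fy=4,interpolation=cv2.INTER_CUBIC))
E
```

```text
rim (array([0.58554139, 0.20905024]), 138, np.float64(0.00013699383617753896))
[(0.66, [68.0, 241.2], np.int64(4213)), (0.6, [280.4, 194.6], np.int64(6854))]
0.064 [  0.5868   0.2087   2.6482 158.8902]
0.067 [5.862000e-01 2.090000e-01 2.645300e+00 2.181804e+02]
0.07 [5.858000e-01 2.092000e-01 2.647200e+00 3.402118e+02]
0.073 [5.858000e-01 2.092000e-01 2.648200e+00 4.825176e+02]
```

View pics/z_w.png

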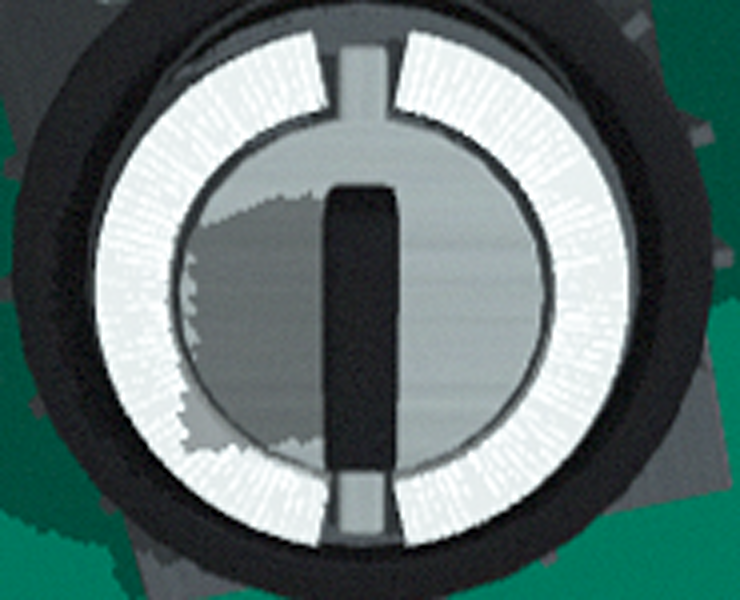

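View pics/z_s.png

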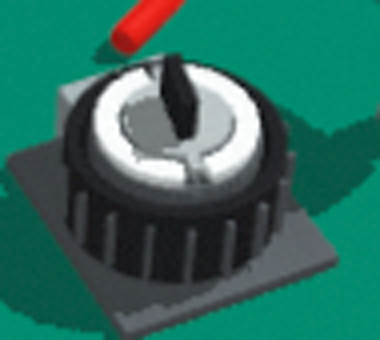

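Both lugs lie in the notches, at (362,80) and (362,500) of the 4x crop, with an even ring gap all round the flange. The fit favours the home height: its error falls steadily towards underside 64–67 mm. Centre offset is under 1 mm and the gripper is clear, so I hand in.

```bash
python3 -c "
from workcell import bot
print(bot.job_done(), bot.observe()['clock'])"
```

```text
the job is handed in; nothing more can be done
the job is handed in; nothing more can be done
```

The steel taper plug is seated in the source with both lugs in the rim's notches, released, and the job is handed in at about 18 s of robot time; no verdict came back.

- **Grasp:** My first grasp shut above the bar. The finger ends were about 20–30 mm higher than the reported tool point suggested. Nothing moved, so I went lower and the second grasp held.
- **Seating:** The lugs came down on the rim. I pressed with about 4 N and turned the plug about 0.15 rad until the contact force vanished. I then turned it 0.02 rad more while it hung free to centre the lugs, lowered it home with under 4 N, let go and backed off.
- **Last checks:** The plug centre is within about 1 mm of the rim centre, and the gap round the flange is even. It dropped about 4.7 mm between first contact on the rim and first contact when home, against about 5 mm expected. In the scene picture the other items look untouched; the arm and gripper touch nothing.
- **Disagreements:** The camera estimates of the rim centre differed by up to about 2 mm. The final outline fit was slightly better at an underside height of 64 mm than at the nominal 67 mm, which is within what I would expect of the camera and mask error. I judged levelness only by the even gap and the contact forces.

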